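# Wind down the screw top and lock it with its cross pin

### The arm

A 6-joint arm with a two-finger parallel gripper is mounted at the origin on the work surface. World frame = base frame: x ahead of the robot, y to its left, z up, the work surface at z = 0. Lengths are in m, angles in rad, forces in N, time in s.
With the tool pointing down it reaches from about 0.4 to 0.825 m from the base axis. Payload 7 kg.
Tool frame: the origin (TCP) lies between the finger pads; the fingertips stand 8 mm ahead of it and the grasp point (between the pads) lies 11 mm behind it (arm.finger_overhang is the distance from the TCP to the fingertips, in m); z points along the fingers, y is the line along which they close (so a half turn about z gives the same grasp; the last joint's range is limited). The gripper opens to 88 mm and grips with 3 to 60 N. Pads are 19 mm wide; open, the fingers measure 130 mm over their backs; the gripper's body (78 mm by 193 mm) begins 47 mm behind the grasp point.
Start: joints at [1.568, 0.359, 0.012, 0, -1.224, -0.288], TCP at [0.194, 0.647, 0.235] pointing down, gripper open.
Joint ranges: [-3.07, 3.07], [-1.43, 2.12], [-1.02, 1.25], [-3.03, 1.67], [-3.05, -0], [-3.03, 3.03]. Speed limits (rad/s): [2.39, 2.39, 3.01, 3.14, 3.14, 3.14].

### API

Orientations are given as [roll, pitch, yaw] about the fixed x, y, z axes, in that order (R = Rz(yaw) Ry(pitch) Rx(roll)).
In Python, from station import arm gives the robot as it stands.
- The arm moves only by the tool move_arm, never from a script. Its argument "rows" is text: rows parted by semicolons, each of 7 numbers parted by spaces: the turn, a rotation vector about the tool's x, y, z in degrees, then the shift along the tool's x, y, z in m, then the finger opening in m, from 0 to 0.0876. A call has 1 to 8 rows; each row shifts and turns the commanded pose from where the row before left it, along the tool's axes as they then stand; what a row does not reach is not made up. A row lasts 1/8 s, in which the tool goes at most 62.5 mm and 10.7 degrees, less where a joint would pass 70% of its speed; a pose out of reach is approached as far as the arm can. A call is refused whole if a number of a shift passes 0.0625 or a number of a turn 10.7, either way. A call with a gripper value outside its range is refused whole. The fingers move at their own pace and stop on an object; "squeeze" is the grip in N (left out, the last holds). Time passes only in rows, so rows that do not move let the fingers close. It gives the time, the measured TCP pose, the force, the opening and the grip force at its end, in the units of the state.
- arm.get_state(): the state, without advancing time (a new reading comes with each control period).
- arm.grab_frame(name): name is "scene" or "top"; returns (picture, depth): 480x640x3 uint8, blue, green, red; 480x640 float32, m along the optical axis (not along the pixel's ray), 0 where there is no reading.
- arm.camera_model(name): a dict with "mtx" (3x3 intrinsics, pixels), "camera_from_world" (4x4, takes a point from world to camera coordinates). Camera axes: x right, y down, z forward; pixel columns grow to the right and rows downward; lengths in m; the calibration is good to about 2 mm. A picture is of the moment at which its call begins. camera_model takes no time and is no camera call.
- arm.job_done(): hands the job in; it is judged then, once.
The state is a dict: "t": time; "q": joint angles; "qd": joint speeds; "joint_efforts": joint torques, N m; "eef_pos": TCP position; "ee_rot": TCP orientation; "force": force on the tool from outside, world axes, zero at the start; "moment": the same for the moment, N m; "width": finger opening in m; "gripper_force": force on a finger pad.
Only numpy, scipy, OpenCV 4.12 (cv2) and the standard library are available. Lean on these libraries where they do the work, as an engineer would, in place of code of your own. Each camera call takes 0.05 s, during which the arm holds its last target. There are 200 camera calls.

### The job

Lock the aluminum canister: wind its screw top down through its whole turns, until the cross hole in the top's skirt lines up with the lock pin, then push the pin fully home through the hole. Leave the other things on the shelf where they are.

Things in the scene. Friction and masses are not known exactly. Their poses are not given: they have to be found in the camera images.
- stand: fixed steel stand, blue base plate 220 x 200 x 12 mm, holding the canister leaning 33 degrees from vertical. Origin: underside of the base; z up. The canister's axis leans to the stand's own -x (roughly at the robot): its direction, out of the mouth, is (-0.545, 0, 0.839) in the stand's frame. The lock pin slides along the stand's y.
- seat (a point): fixed point on the canister's axis where the centre of the screw top's outer face is when the top is wound fully down to its hard stop
- hole_line (a point): fixed point where the pin's line meets the side of the screw top. The top's skirt has one 13 mm square cross hole; its place relative to the crank differs each time. It lines up here once the top is turned back (counter-clockwise) 60 degrees from its hard stop, give or take 3. One turn higher it is 10 mm too high. Lined up, the crank points to the stand's -y, within 40 degrees.
- cap_top (a point): centre of the outer face of the aluminum screw top (80 mm across, 47 mm deep), on the canister's axis. Right-hand thread, 10 mm per turn: seen from outside it goes down clockwise. It starts 11 to 19.5 mm (1.1 to 1.9 turns) above seat. It drags with 0.12 N m, stays where it is left and ends at a hard stop at seat.
- knob (a point): middle of the crank's black grip: a cylinder 18 mm across, 52 mm long, parallel to the canister's axis, 50 mm from it, spinning freely on its spindle, so the hand need not turn. The crank arm (steel, 18 mm wide) is fixed rigidly to the top's outer face; the grip's lower end is 11 mm above that face, its middle 37 mm. The knob sinks with the top as it circles.
- pin_head (a point): centre of the outer face of the lock pin's round head (28 mm across, 12 mm thick). A 9 mm round-nosed steel pin, 75 mm long with its head, captive in a dark guide block at the stand's +y side; it slides level to the stand's -y, to the canister, with about 4 N of drag and no spring. It is 28 mm out at the start.
- pin (a joint): travel of the lock pin, m: 0 drawn out, 0.028 fully home (head on the guide block). It stops at about 0.003 to 0.005 against the skirt if the hole is not lined up.
- socket: bystander: white ceramic lamp socket, 90 mm across, 62 mm high, origin at its underside
- bracket: bystander: brass angle bracket with four grounding screws, 120 mm long, 30 mm high, origin at its underside
- octbox: bystander: open steel octagon box, 100 mm across, 50 mm high, origin at its underside
- cover: bystander: smoked polycarbonate breaker cover, 110 x 190 x 47 mm, origin at its underside
- driver: bystander: screwdriver 200 mm long, lying flat
- coupling: bystander: steel conduit coupling, 48 mm across, 60 mm high, standing, origin at its underside
- carton: bystander: closed cardboard carton 90 x 130 x 60 mm, origin at its underside

How it is judged:
On the way, in this order (a step that is already met when the one before it is completed fails the run):
1. the screw top is wound down to its last turn (its face within 3 mm of its lowest place) with the pin still out (distance between cap_top and seat below 0.003 m and value of joint pin below 0.008 m), for 0.1 s.
2. the pin is pushed home through the cross hole (value of joint pin above 0.0255 m), for 0.2 s.
At the end, for the whole second after the job is handed in: The lock pin is at least 25.5 mm of its 28 mm in, through the cross hole and the screw top's face is within 3 mm of its lowest place (value of joint pin above 0.0255 m and distance between cap_top and seat below 0.003 m); the robot touches nothing.
It fails at once if a bystander was pushed more than 30 mm (distance of any of socket, bracket, octbox, cover, driver, coupling, carton from where it was at the start of the episode above 0.03 m).
It also fails if it takes over 67 s, if anything falls off the work surface, if the arm or the gripper's body presses on something with over 40 N, if the wrist force passes 120 N, or if a joint passes its speed limit or range.

## Working session

There is one attempt and no reset: what is moved stays moved. The work goes in short steps, Python scripts to look and compute and a tool call to move; the robot and the scene stay as the last step left them, time stands still between calls to the robot, and variables do not carry over. Pictures are saved under pics/ and viewed, at most 10 in all, crops included, and the job is handed in when it is done.

Besides the shell and the picture viewer there is one more tool, called after "Request:" as name(argument=value, ...) on one line, values as JSON. move_arm: Moves the arm, as the interface text tells. Its arguments: {"type":"object","properties":{"rows":{"type":"string"},"squeeze":{"type":"number"}},"required":["rows"]}

```bash
ls; mkdir -p pics
python3 - <<'E'
from station import arm
import cv2,numpy as np
for n in("scene","top"):
    p,d=arm.grab_frame(n); cv2.imwrite(f"pics/{n}0.png",p); np.save(f"pics/{n}0.npy",d)
    m=arm.camera_model(n); print(n,np.round(m["mtx"],1).tolist(),np.round(np.linalg.inv(m["camera_from_world"]),3).tolist())
print(arm.get_state())
E
```

```text
pics
scene [[602.4, 0.0, 307.2], [0.0, 602.4, 249.6], [0.0, 0.0, 1.0]] [[-0.118, 0.823, -0.556, 1.289], [0.993, 0.096, -0.068, 0.047], [-0.003, -0.56, -0.829, 1.222], [0.0, 0.0, 0.0, 1.0]]
top [[436.5, 0.0, 312.6], [0.0, 436.5, 240.6], [0.0, 0.0, 1.0]] [[-0.028, -0.983, 0.181, 0.32], [-1.0, 0.026, -0.016, -0.033], [0.011, -0.181, -0.983, 1.317], [0.0, 0.0, 0.0, 1.0]]
{'t': 0.1, 'q': array([ 1.56809199e+00,  3.59296667e-01,  1.11265515e-02, -2.96102033e-04,
       -1.22408354e+00, -2.88088140e-01]), 'qd': array([-8.96682160e-04, -1.53406693e-03,  1.56468819e-03,  1.33713038e-03,
        5.38434547e-05,  6.26308856e-05]), 'joint_efforts': array([-2.35984517e-03, -5.84164023e+01,  2.93752956e+01,  7.01557964e+00,
        1.02195988e-02, -5.52056918e-05]), 'eef_pos': array([0.19344529, 0.64623606, 0.23372021]), 'ee_rot': array([ 3.14011629e+00, -1.47195272e-04, -2.90893190e-01]), 'force': array([ 0.22206254, -0.04268571, -1.17227076]), 'moment': array([ 0.00555512,  0.00423156, -0.01745441]), 'gripper_force': 0.0, 'width': 0.08738701886861606}
```

View pics/scene0.png

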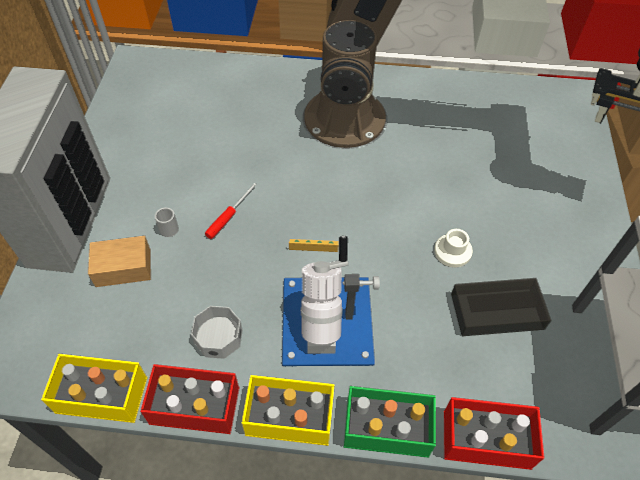

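View pics/top0.png

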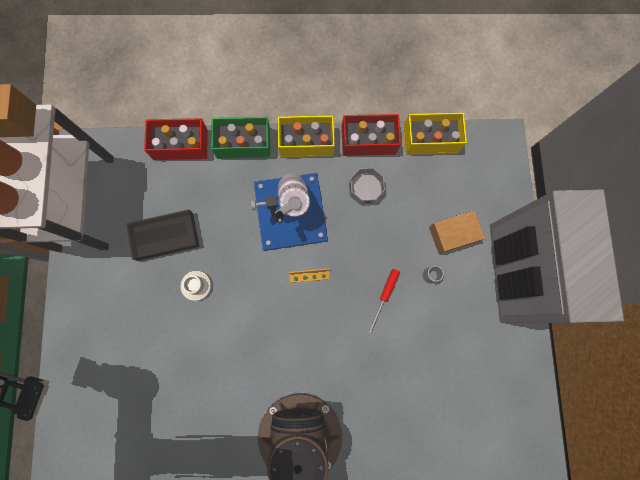

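The scene view shows the stand (blue plate about 283-374, 278-365), with the knob at (343,248) and the pin head at (377,283). In the top view the knob is near (279,216), the pin head near (254,204), and the plate spans 253-328 by 174-250.

```bash
cat > h.py <<'E'
from station import arm
import cv2,numpy as np
def cam(n):
    m=arm.camera_model(n); return m["mtx"],np.linalg.inv(m["camera_from_world"])
def cloud(n,d):
    K,T=cam(n); v,u=np.mgrid[0:480,0:640]
    c=np.stack([(u-K[0,2])/K[0,0]*d,(v-K[1,2])/K[1,1]*d,d],-1); return c@T[:3,:3].T+T[:3,3]
def plane(n,uv,z):
    K,T=cam(n); uv=np.atleast_2d(uv).astype(float)
    r=np.c_[(uv-K[:2,2])/K[[0,1],[0,1]],np.ones(len(uv))]@T[:3,:3].T
    return T[:3,3]+r*((z-T[2,3])/r[:,2])[:,None]
def project(n,P):
    m=arm.camera_model(n); c=np.atleast_2d(P)@m["camera_from_world"][:3,:3].T+m["camera_from_world"][:3,3]
    p=c@m["mtx"].T; return p[:,:2]/p[:,2:]
E
python3 - <<'E'
from h import *
for n in("scene","top"):
    p=cv2.imread(f"pics/{n}0.png"); d=np.load(f"pics/{n}0.npy"); P=cloud(n,d)
    h=cv2.cvtColor(p,cv2.COLOR_BGR2HSV)
    m=((h[...,0]>100)&(h[...,0]<125)&(h[...,1]>150)&(h[...,2]>50)&(abs(P[...,2]-.012)<.02)&(P[...,0]>.3)).astype(np.uint8)
    m=cv2.morphologyEx(m,cv2.MORPH_OPEN,np.ones((3,3)))
    v,u=np.nonzero(m); w=plane(n,np.c_[u,v],.012)[:,:2].astype(np.float32)
    r=cv2.minAreaRect(w); print(n,r,np.round(cv2.boxPoints(r),4).tolist(),np.median(P[m>0][:,2]))
    g=(P[...,2]>.08)&(abs(P[...,0]-.6)<.2)&(abs(P[...,1])<.2)
    v,u=np.nonzero(g); print(u.min(),u.max(),v.min(),v.max())
for n,(a,b,c,e) in {"scene":(280,400,225,375),"top":(240,340,165,255)}.items():
    p=cv2.imread(f"pics/{n}0.png")[c:e,a:b]; s=min(400/(b-a),600/(e-c)); cv2.imwrite(f"pics/{n}0c.png",cv2.resize(p,None,fx=4,fy=4,interpolation=cv2.INTER_CUBIC))
a=cv2.imread("pics/scene0c.png");a=a[:360];b=cv2.imread("pics/top0c.png")[:360]
a=cv2.resize(a,(400,int(300)));print(a.shape,b.shape)
a=cv2.resize(cv2.imread("pics/scene0.png")[230:330,290:390],(400,400),interpolation=cv2.INTER_CUBIC)
b=cv2.resize(cv2.imread("pics/top0.png")[165:255,240:330],(400,400),interpolation=cv2.INTER_CUBIC)
cv2.imwrite("pics/both0.png",np.hstack([a,b]))
E
```

```text
scene ((0.6610960364341736, 0.013900130987167358), (0.21850398182868958, 0.1979956328868866), 6.692381381988525) [[0.541100025177002, 0.09950000047683716], [0.5641000270843506, -0.09719999879598618], [0.7810999751091003, -0.07169999927282333], [0.7580999732017517, 0.125]] 0.01169312092385999
301 379 236 343
top ((0.6551831364631653, 0.012823216617107391), (0.21567808091640472, 0.19626125693321228), 7.056487083435059) [[0.5360999703407288, 0.09700000286102295], [0.5601999759674072, -0.09780000150203705], [0.7742999792098999, -0.07129999995231628], [0.7501999735832214, 0.12349999696016312]] 0.012653701899108971
251 309 174 222
(300, 400, 3) (360, 400, 3)
```

View pics/both0.png

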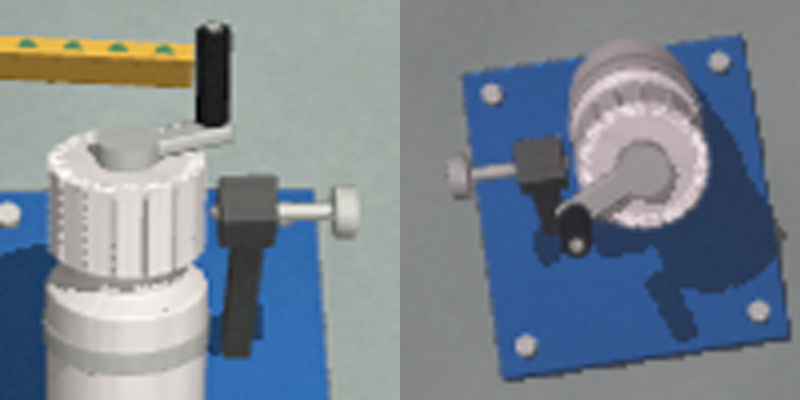

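```bash
cat >> h.py <<'E'
YAW=np.radians(6.9); ST=np.array([.658,.0134,0])
RS=np.array([[np.cos(YAW),-np.sin(YAW),0],[np.sin(YAW),np.cos(YAW),0],[0,0,1]])
A=np.array([-.545,0,.839]); U=np.array([.839,0,.545]) # stand frame: axis, up-slope; E1=-y
def S(P): return (P-ST)@RS       # world->stand
def W(p): return np.asarray(p)@RS.T+ST
E
python3 - <<'E'
from h import *
for n in("scene","top"):
    p=cv2.imread(f"pics/{n}0.png"); d=np.load(f"pics/{n}0.npy"); P=S(cloud(n,d)); h=cv2.cvtColor(p,cv2.COLOR_BGR2HSV)
    near=(P[...,2]>.06)&(abs(P[...,0])<.22)&(abs(P[...,1])<.15)&(d>0)
    s=P@A; u=P@U; y=P[...,1]
    kn=near&(h[...,2]<60)&(s>np.percentile(s[near],60))
    H,e=np.histogram(s[near],bins=np.arange(.05,.4,.004)); print(n,[(round(b,3),int(c)) for b,c in zip(e,H) if c>5])
    # pin head & guide
    for nm,g in (("dark",near&(h[...,2]<85)),("pinlight",near&(y>.075)&(y<.14))):
        q=P[g]; print(nm,len(q),np.round([q.min(0),np.median(q,0),q.max(0)],4).tolist())
    k=near&(h[...,2]<60)&(s>.2); print("s>.2 dark",k.sum(), np.round([np.median(s[k]),s[k].min(),s[k].max(),np.median(u[k]),np.median(y[k])],4), np.argwhere(k).mean(0))
E
```

```text
scene [(np.float64(0.05), 72), (np.float64(0.054), 75), (np.float64(0.058), 74), (np.float64(0.062), 58), (np.float64(0.066), 86), (np.float64(0.07), 75), (np.float64(0.074), 116), (np.float64(0.078), 62), (np.float64(0.082), 85), (np.float64(0.086), 70), (np.float64(0.09), 92), (np.float64(0.094), 145), (np.float64(0.098), 147), (np.float64(0.102), 75), (np.float64(0.106), 57), (np.float64(0.11), 33), (np.float64(0.114), 9), (np.float64(0.118), 70), (np.float64(0.122), 83), (np.float64(0.126), 100), (np.float64(0.13), 107), (np.float64(0.134), 116), (np.float64(0.138), 152), (np.float64(0.142), 134), (np.float64(0.146), 140), (np.float64(0.15), 113), (np.float64(0.154), 82), (np.float64(0.158), 65), (np.float64(0.162), 276), (np.float64(0.166), 148), (np.float64(0.17), 69), (np.float64(0.174), 133), (np.float64(0.178), 43), (np.float64(0.182), 16), (np.float64(0.186), 20), (np.float64(0.19), 15), (np.float64(0.194), 15), (np.float64(0.198), 16), (np.float64(0.202), 18), (np.float64(0.206), 13), (np.float64(0.21), 15), (np.float64(0.214), 20), (np.float64(0.218), 16), (np.float64(0.2
[... 645 characters left out ...]
.float64(0.13), 11), (np.float64(0.134), 30), (np.float64(0.138), 60), (np.float64(0.142), 50), (np.float64(0.146), 70), (np.float64(0.15), 52), (np.float64(0.154), 23), (np.float64(0.158), 24), (np.float64(0.162), 212), (np.float64(0.166), 258), (np.float64(0.17), 45), (np.float64(0.174), 92), (np.float64(0.178), 70), (np.float64(0.182), 8), (np.float64(0.206), 6), (np.float64(0.222), 7), (np.float64(0.226), 22), (np.float64(0.23), 12)]
dark 208 [[-0.0825, -0.0365, 0.0602], [-0.017, 0.0458, 0.117], [0.2196, 0.1486, 0.2305]]
pinlight 176 [[-0.0216, 0.0761, 0.0602], [0.1905, 0.1005, 0.079], [0.2194, 0.1386, 0.1749]]
s>.2 dark 39 [0.2235 0.2036 0.2323 0.0637 0.029 ] [216.69230769 279.05128205]
```

Run:
```python
from h import *
for n in("scene","top"):
    p=cv2.imread(f"pics/{n}0.png"); d=np.load(f"pics/{n}0.npy"); P=S(cloud(n,d)); h=cv2.cvtColor(p,cv2.COLOR_BGR2HSV)
    near=(P[...,2]>.06)&(abs(P[...,0])<.16)&(abs(P[...,1])<.15)&(d>0)
    s=P@A; u=P@U; y=P[...,1]
    f=near&(abs(s-.165)<.004)&(y<.06)
    q=np.c_[u[f],y[f]].astype(np.float32); print(n,"face s",np.median(s[f]),"circ",cv2.minEnclosingCircle(q),"bbox",q.min(0),q.max(0))
    b=near&(s>.115)&(s<.155)&(y<.035)&(h[...,2]>90)  # skirt side
    from scipy.optimize import least_squares
    r=least_squares(lambda c:np.hypot(u[b]-c[0],y[b]-c[1])-.040,[.06,0],loss="soft_l1",f_scale=.002); print("skirt axis",r.x,b.sum(),np.abs(r.fun).mean())
    b=near&(s>.182)&(h[...,2]<90)
    r=least_squares(lambda c:np.hypot(u[b]-c[0],y[b]-c[1])-.009,[.06,0.03],loss="soft_l1",f_scale=.002)
    e=near&(s>.222); print("knob",r.x,b.sum(),"end",np.median(u[e]),np.median(y[e]),np.median(s[e]))
    a=near&(y>.085)&(y<.125)&(P[...,2]>.1); q=P[a]; print("head",len(q),np.round([q.min(0),np.median(q,0),q.max(0)],4).tolist())
    out=q[q[:,1]>q[:,1].max()-.004]; print(out.mean(0))
    gb=near&(h[...,2]<90)&(y>.045)&(y<.075)&(s<.17)&(P[...,2]>.09);q=P[gb];print("guide",np.round([q.min(0),q.max(0)],4).tolist())
```

```text
scene face s 0.16532897806237912 circ ((0.07765732705593109, -0.006616812199354172), 0.05033184215426445) bbox [ 0.04243353 -0.05416783] [0.12361056 0.04078603]
skirt axis [ 0.07956081 -0.01420947] 643 0.0015527881363095147
knob [0.05711241 0.03012314] 181 end 0.06225624747019941 0.029231345011003673 0.22678595578743235
head 99 [[-0.0174, 0.0851, 0.1482], [-0.0029, 0.0953, 0.1663], [0.0071, 0.1035, 0.1734]]
[-0.0017168   0.10153092  0.16619128]
guide [[-0.0014, 0.0451, 0.0904], [0.0106, 0.0606, 0.1721]]
top face s 0.16601400091223995 circ ((0.07658448815345764, -0.006920125335454941), 0.04883400723338127) bbox [ 0.03964562 -0.05463172] [0.11990807 0.03951842]
skirt axis [ 0.07965254 -0.01418456] 104 0.0010798239115060112
knob [0.05707314 0.0300812 ] 66 end 0.05812430460497037 0.029467237061158086 0.2290189700796804
head 53 [[-0.0216, 0.0854, 0.1539], [-0.011, 0.0956, 0.1668], [0.0021, 0.1028, 0.1749]]
[-0.01195236  0.10083157  0.16844949]
guide [[-0.0229, 0.0451, 0.0905], [0.0037, 0.0603, 0.176]]
```

```bash
cat >> h.py <<'E'
from scipy.spatial.transform import Rotation as Ro
Yv=np.array([0,1.,0]); RT=RS@np.c_[-Yv,-U,-A]
CU,CY=.0796,-.0142; KU,KY=.0571,.0301; FACE=.165
def pt(s,u,y): return W(s*A+u*U+y*Yv)
def pose():
    st=arm.get_state(); return st["eef_pos"],Ro.from_euler("xyz",st["ee_rot"]).as_matrix(),st
def plan(tp,TR,n):
    p,R,st=pose(); rv=Ro.from_matrix(R.T@TR).as_rotvec()
    Rc=R
    for i in range(n):
        Rn=R@Ro.from_rotvec(rv*(i+1)/n).as_matrix()
        sh=Rc.T@((tp-p)/n); print(np.round(np.degrees(rv/n),2),np.round(sh,4)); Rc=Rn
def where():
    p,R,st=pose(); q=S(p); rv=np.degrees(Ro.from_matrix(R.T@RT).as_rotvec())
    print("t",round(st["t"],2),"s,u,y",np.round([q@A,q@U,q[1]],4),"roterr",np.round(rv,2),"F stand",np.round(st["force"]@RS,1),"M",np.round(st["moment"]@RS,2),"w",round(st["width"],4),"q",np.round(st["q"],2))
E
python3 -c "
from h import *
print(pt(.269,KU,KY)); plan(pt(.269,KU,KY),RT,16)"
```

```text
[0.55640062 0.03142472 0.2568105 ]
[1.83 1.19 4.03] [ 0.0328  0.0303 -0.0014]
[1.83 1.19 4.03] [ 0.0348  0.0279 -0.0016]
[1.83 1.19 4.03] [ 0.0367  0.0253 -0.0017]
[1.83 1.19 4.03] [ 0.0385  0.0226 -0.0017]
[1.83 1.19 4.03] [ 0.04    0.0198 -0.0016]
[1.83 1.19 4.03] [ 0.0413  0.0169 -0.0013]
[1.83 1.19 4.03] [ 0.0424  0.0139 -0.0009]
[1.83 1.19 4.03] [ 0.0433  0.0109 -0.0004]
[1.83 1.19 4.03] [0.044  0.0078 0.0002]
[1.83 1.19 4.03] [0.0444 0.0047 0.0009]
[1.83 1.19 4.03] [0.0446 0.0016 0.0017]
[1.83 1.19 4.03] [ 0.0445 -0.0015  0.0026]
[1.83 1.19 4.03] [ 0.0443 -0.0045  0.0037]
[1.83 1.19 4.03] [ 0.0438 -0.0075  0.0048]
[1.83 1.19 4.03] [ 0.043  -0.0103  0.006 ]
[1.83 1.19 4.03] [ 0.0421 -0.0131  0.0072]
```

Request:
move_arm(rows="1.83 1.19 4.03 0.033 0.030 -0.0014 0.05; 1.83 1.19 4.03 0.035 0.028 -0.0016 0.05; 1.83 1.19 4.03 0.037 0.025 -0.0017 0.05; 1.83 1.19 4.03 0.0385 0.0226 -0.0017 0.05; 1.83 1.19 4.03 0.040 0.020 -0.0016 0.05; 1.83 1.19 4.03 0.041 0.017 -0.0013 0.05; 1.83 1.19 4.03 0.042 0.014 -0.001 0.05; 1.83 1.19 4.03 0.043 0.011 0 0.05")

```text
t: 1.1
eef_pos: [0.3753, 0.3382, 0.2451]
ee_rot: [-2.852, -0.086, -0.872]
force: [0.7, 0.6, -0.5]
width: 0.0499
gripper_force: 0.0
```

```bash
python3 -c "
from h import *
where(); plan(pt(.269,KU,KY),RT,8)"
```

```text
t 1.1 s,u,y [ 0.3373 -0.0692  0.3565] roterr [14.52  9.59 32.13] F stand [ 0.7  0.5 -0.5] M [-0.29  0.87 -0.01] w 0.0499 q [ 1.29 -0.11 -0.67  0.31 -0.83 -0.77]
[1.81 1.2  4.02] [0.0439 0.0077 0.0001]
[1.81 1.2  4.02] [0.0443 0.0046 0.0008]
[1.81 1.2  4.02] [0.0445 0.0015 0.0017]
[1.81 1.2  4.02] [ 0.0445 -0.0015  0.0026]
[1.81 1.2  4.02] [ 0.0442 -0.0045  0.0036]
[1.81 1.2  4.02] [ 0.0437 -0.0075  0.0047]
[1.81 1.2  4.02] [ 0.0429 -0.0104  0.0059]
[1.81 1.2  4.02] [ 0.042  -0.0131  0.0072]
```

Request:
move_arm(rows="1.81 1.2 4.02 0.044 0.0077 0 0.05; 1.81 1.2 4.02 0.044 0.0046 0.0008 0.05; 1.81 1.2 4.02 0.0445 0.0015 0.0017 0.05; 1.81 1.2 4.02 0.0445 -0.0015 0.0026 0.05; 1.81 1.2 4.02 0.044 -0.0045 0.0036 0.05; 1.81 1.2 4.02 0.044 -0.0075 0.0047 0.05; 1.81 1.2 4.02 0.043 -0.0104 0.006 0.05; 1.81 1.2 4.02 0.042 -0.013 0.007 0.05")

```text
t: 2.1
eef_pos: [0.5567, 0.0316, 0.2573]
ee_rot: [-2.566, -0.0, -1.451]
force: [0.4, 0.4, 0.1]
width: 0.0499
gripper_force: 0.0
```

```bash
python3 -c "
from h import *
where(); plan(pt(.194,KU,KY),RT,4)"
```

```text
t 2.1 s,u,y [0.2695 0.0577 0.0302] roterr [ 0.   -0.03 -0.04] F stand [0.4 0.4 0.1] M [0.11 1.67 0.02] w 0.0499 q [ 0.49 -0.17 -0.88  0.58 -0.37 -0.86]
[ 0.   -0.01 -0.01] [0.     0.0001 0.0188]
[ 0.   -0.01 -0.01] [0.     0.0001 0.0188]
[ 0.   -0.01 -0.01] [0.     0.0001 0.0188]
[ 0.   -0.01 -0.01] [0.     0.0001 0.0188]
```

Request:
move_arm(rows="0 0 0 0 0 0.019 0.05; 0 0 0 0 0 0.019 0.05; 0 0 0 0 0 0.019 0.05; 0 0 0 0 0 0.0185 0.05; 0 0 0 0 0 0 0.05")

```text
t: 2.72
eef_pos: [0.597, 0.0347, 0.1994]
ee_rot: [-2.574, -0.003, -1.451]
force: [0.3, -2.2, 0.7]
width: 0.0501
gripper_force: 0.0
```

Run:
```python
from h import *
where()
K=[]
for n in("scene","top"):
    p,d=arm.grab_frame(n); c=np.round(project(n,pt(.2,KU,KY))[0]).astype(int); x,y=np.clip(c-50,0,None)
    K.append(cv2.resize(p[y:y+100,x:x+100],(400,400),interpolation=cv2.INTER_CUBIC))
cv2.imwrite("pics/g1.png",np.hstack(K))
```

```text
t 2.73 s,u,y [0.1989 0.06   0.0285] roterr [ 0.47 -0.14  0.05] F stand [ 0.  -2.3  0.7] M [-0.18  1.8  -0.19] w 0.0501 q [ 0.16 -0.02 -1.01  1.29 -0.03 -1.32]
```

View pics/g1.png

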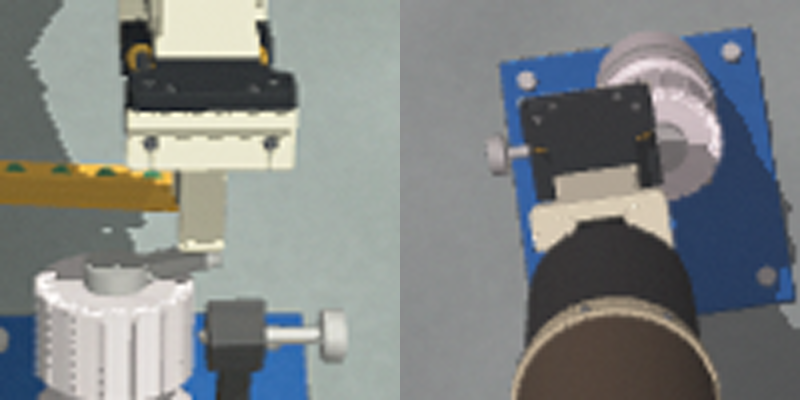

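The arm nearly hit the limits of joints 3 and 5 at this tilt. The grip sits between the fingers, but I will back out and re-approach with the tool near vertical, closing along the stand's y.

Request:
move_arm(rows="0 0 0 0 0 -0.009 0.05; 0 0 0 0 0 -0.018 0.05; 0 0 0 0 0 -0.018 0.05; 0 0 0 0 0 -0.018 0.05; 0 0 0 0 0 -0.018 0.05; 0 0 0 0 0 -0.018 0.05; 0 0 0 0 0 0 0.05")

```text
t: 3.7
eef_pos: [0.5455, 0.0319, 0.2859]
ee_rot: [-2.566, 0.001, -1.447]
force: [-0.0, 0.5, -0.5]
width: 0.0503
gripper_force: 0.0
```

```bash
cat >> h.py <<'E'
def RTf(th):
    c,s=np.cos(np.radians(th)),np.sin(np.radians(th)); return RS@np.array([[c,0,s],[0,-1,0],[s,0,-c]])
RT=RTf(8)
def tcp(phi,s,th=8):  # TCP for grasp point at crank angle phi (deg), axial s, in stand frame -> world
    f=np.radians(phi); g=pt(s,CU+.0497*np.cos(f),CY+.0497*np.sin(f)); return g+RTf(th)[:,2]*.011
E
python3 -c "
from h import *
where(); T=tcp(117,FACE+.040); print(T); plan(T+[0,0,.06],RT,12)"
```

```text
t 3.7 s,u,y [0.2995 0.064  0.0319] roterr [-19.71 -19.5  -88.31] F stand [ 0.   0.5 -0.5] M [0.11 1.71 0.02] w 0.0503 q [ 0.53 -0.22 -0.83  0.49 -0.48 -0.79]
[0.5924971  0.03577577 0.19218704]
[-1.64 -1.63 -7.36] [ 0.0002 -0.0018  0.0045]
[-1.64 -1.63 -7.36] [ 0.0005 -0.0018  0.0044]
[-1.64 -1.63 -7.36] [ 0.0009 -0.0019  0.0044]
[-1.64 -1.63 -7.36] [ 0.0013 -0.0019  0.0043]
[-1.64 -1.63 -7.36] [ 0.0016 -0.0018  0.0042]
[-1.64 -1.63 -7.36] [ 0.002  -0.0017  0.0041]
[-1.64 -1.63 -7.36] [ 0.0023 -0.0015  0.004 ]
[-1.64 -1.63 -7.36] [ 0.0026 -0.0013  0.0039]
[-1.64 -1.63 -7.36] [ 0.0028 -0.0011  0.0037]
[-1.64 -1.63 -7.36] [ 0.0031 -0.0008  0.0036]
[-1.64 -1.63 -7.36] [ 0.0033 -0.0005  0.0035]
[-1.64 -1.63 -7.36] [ 0.0034 -0.0002  0.0034]
```

Request:
move_arm(rows="-1.64 -1.63 -7.36 0 -0.002 0.0045 0.05; -1.64 -1.63 -7.36 0.0005 -0.002 0.0045 0.05; -1.64 -1.63 -7.36 0.001 -0.002 0.0045 0.05; -1.64 -1.63 -7.36 0.0013 -0.002 0.0043 0.05; -1.64 -1.63 -7.36 0.0016 -0.0018 0.0042 0.05; -1.64 -1.63 -7.36 0.002 -0.0017 0.004 0.05; -1.64 -1.63 -7.36 0.0023 -0.0015 0.004 0.05; -1.64 -1.63 -7.36 0.0026 -0.0013 0.004 0.05")

```text
t: 4.7
eef_pos: [0.5779, 0.0339, 0.2606]
ee_rot: [-2.937, -0.197, -0.406]
force: [-0.5, -0.6, -0.0]
width: 0.0498
gripper_force: 0.0
```

Request:
move_arm(rows="-1.64 -1.63 -7.36 0.003 -0.001 0.004 0.05; -1.64 -1.63 -7.36 0.003 -0.001 0.0036 0.05; -1.64 -1.63 -7.36 0.0033 -0.0005 0.0035 0.05; -1.64 -1.63 -7.36 0.0034 0 0.0034 0.05; 0 0 0 0 0 0 0.05")

```text
t: 5.32
eef_pos: [0.5938, 0.0351, 0.2487]
ee_rot: [3.14, -0.134, 0.119]
force: [0.2, -0.1, 0.3]
width: 0.0496
gripper_force: 0.0
```

```bash
python3 -c "
from h import *
where(); T=tcp(117,FACE+.040); plan(T,RT,4)"
```

```text
t 5.33 s,u,y [0.2419 0.0843 0.0292] roterr [ 0.12  0.3  -0.05] F stand [ 0.2 -0.1  0.3] M [-0.04  0.5   0.01] w 0.0496 q [ 0.41  0.14 -0.28  0.05 -1.03  1.25]
[ 0.03  0.07 -0.01] [-0.0022 -0.0002  0.0139]
[ 0.03  0.07 -0.01] [-0.0022 -0.0002  0.0139]
[ 0.03  0.07 -0.01] [-0.0022 -0.0002  0.0139]
[ 0.03  0.07 -0.01] [-0.0023 -0.0002  0.0139]
```

Request:
move_arm(rows="0 0 0 -0.0022 0 0.014 0.05; 0 0 0 -0.0022 0 0.014 0.05; 0 0 0 -0.0022 0 0.014 0.05; 0 0 0 -0.0022 0 0.014 0.05; 0 0 0 0 0 0 0.01; 0 0 0 0 0 0 0.01; 0 0 0 0 0 0 0.01; 0 0 0 0 0 0 0.01", squeeze=25)

```text
t: 6.32
eef_pos: [0.5932, 0.0339, 0.1945]
ee_rot: [3.14, -0.138, 0.119]
force: [-4.4, 4.4, 2.8]
width: 0.0175
gripper_force: 25.0
```

```bash
cat >> h.py <<'E'
def circ(phi0,s0,dphi,n,th=8):
    # nominal rows in tool axes from phi0 by dphi per row with 10mm/turn
    R=RTf(th)
    for i in range(n):
        a,b=phi0+dphi*i,phi0+dphi*(i+1)
        d=R.T@(tcp(b,s0+dphi*(i+1)/36000,th)-tcp(a,s0+dphi*i/36000,th)); print(f"0 0 0 {d[0]:.4f} {d[1]:.4f} {d[2]:.4f} 0.01;",end=" ")
    print()
def knob():
    p,R,st=pose(); g=S(p-R[:,2]*.011); s,u,y=g@A,g@U-CU,g[1]-CY
    print("grasp s %.4f r %.4f phi %.1f"%(s,np.hypot(u,y),np.degrees(np.arctan2(y,u))))
E
python3 -c "
from h import *
where(); knob(); circ(117,.205,-20,18)"
```

```text
t 6.33 s,u,y [0.1969 0.0541 0.0282] roterr [ 0.12  0.08 -0.09] F stand [-3.8  4.9  2.8] M [1.93 1.42 0.31] w 0.0175 q [ 0.41  0.18 -0.36  0.05 -0.9   1.25]
grasp s 0.2069 r 0.0472 phi 116.1
0 0 0 0.0152 -0.0050 -0.0065 0.01; 0 0 0 0.0159 0.0009 -0.0068 0.01; 0 0 0 0.0146 0.0067 -0.0062 0.01; 0 0 0 0.0117 0.0118 -0.0048 0.01; 0 0 0 0.0073 0.0154 -0.0028 0.01; 0 0 0 0.0021 0.0171 -0.0004 0.01; 0 0 0 -0.0033 0.0168 0.0021 0.01; 0 0 0 -0.0083 0.0145 0.0045 0.01; 0 0 0 -0.0123 0.0104 0.0063 0.01; 0 0 0 -0.0147 0.0050 0.0075 0.01; 0 0 0 -0.0154 -0.0009 0.0078 0.01; 0 0 0 -0.0142 -0.0067 0.0072 0.01; 0 0 0 -0.0112 -0.0118 0.0058 0.01; 0 0 0 -0.0069 -0.0154 0.0038 0.01; 0 0 0 -0.0017 -0.0171 0.0014 0.01; 0 0 0 0.0038 -0.0168 -0.0011 0.01; 0 0 0 0.0088 -0.0145 -0.0035 0.01; 0 0 0 0.0127 -0.0104 -0.0053 0.01;
```

Request:
move_arm(rows="0 0 0 0.015 -0.005 -0.0065 0.01; 0 0 0 0.016 0.001 -0.007 0.01; 0 0 0 0.0146 0.0067 -0.0062 0.01; 0 0 0 0.0117 0.0118 -0.0048 0.01")

```text
t: 6.82
eef_pos: [0.6506, 0.0279, 0.2288]
ee_rot: [3.141, -0.144, 0.121]
force: [1.7, 5.7, 2.0]
width: 0.0172
gripper_force: 25.0
```

```bash
python3 -c "
from h import *
where(); knob()"
```

```text
t 6.83 s,u,y [0.195  0.12   0.0152] roterr [ 0.04 -0.25  0.04] F stand [2.3 5.4 2. ] M [ 1.97 -0.26  0.37] w 0.0172 q [ 0.36  0.24 -0.2   0.04 -1.    1.31]
grasp s 0.2050 r 0.0538 phi 33.2
```

Request:
move_arm(rows="0 0 0 0.007 0.0154 -0.0025 0.01; 0 0 0 0.002 0.017 0 0.01; 0 0 0 -0.0033 0.0168 0.002 0.01; 0 0 0 -0.0083 0.0145 0.0045 0.01")

```text
t: 7.32
eef_pos: [0.6545, -0.0389, 0.223]
ee_rot: [3.138, -0.14, 0.119]
force: [1.2, 2.5, -1.1]
width: 0.0171
gripper_force: 25.0
```

```bash
python3 -c "
from h import *
where(); knob()"
```

```text
t 7.33 s,u,y [ 0.1924  0.1133 -0.0515] roterr [ 0.21 -0.04 -0.06] F stand [ 1.5  2.3 -1.1] M [ 0.9  -0.24  0.13] w 0.0171 q [ 0.25  0.25 -0.18  0.03 -1.    1.43]
grasp s 0.2024 r 0.0535 phi -44.1
```

Request:
move_arm(rows="0 0 0 -0.0123 0.0104 0.0063 0.01; 0 0 0 -0.0147 0.005 0.0075 0.01; 0 0 0 -0.0154 -0.001 0.0078 0.01; 0 0 0 -0.0142 -0.0067 0.0072 0.01")

```text
t: 7.82
eef_pos: [0.6041, -0.05, 0.186]
ee_rot: [3.141, -0.144, 0.119]
force: [12.0, 14.0, 1.4]
width: 0.0173
gripper_force: 25.1
```

```bash
python3 -c "
from h import *
where(); knob()"
```

```text
t 7.83 s,u,y [ 0.1893  0.0501 -0.0565] roterr [ 0.03 -0.22 -0.07] F stand [13.6 12.4  1.4] M [ 4.95 -4.49  0.83] w 0.0173 q [ 0.25  0.2  -0.34  0.02 -0.88  1.42]
grasp s 0.1993 r 0.0491 phi -120.5
```

```bash
sed -i 's/^CU,CY=[^;]*;/CU,CY=.0841,-.0152;/' h.py
cat >> h.py <<'E'
def go(phis,s0,phi_ref,th=8,w=.01):
    # rows from measured pose through crank angles, s falling with phi from s0 at phi_ref
    p=pose()[0]; R=RTf(th)
    for f in phis:
        t=tcp(f,s0+(f-phi_ref)/36000,th); d=R.T@(t-p); p=t
        print(f"0 0 0 {d[0]:.4f} {d[1]:.4f} {d[2]:.4f} {w};",end=" ")
    print()
E
python3 -c "
from h import *
knob(); go([-125-20*i for i in range(1,16)],.1995,-125)"
```

```text
grasp s 0.1993 r 0.0507 phi -125.4
0 0 0 -0.0102 -0.0128 0.0049 0.01; 0 0 0 -0.0064 -0.0156 0.0036 0.01; 0 0 0 -0.0011 -0.0172 0.0011 0.01; 0 0 0 0.0043 -0.0167 -0.0014 0.01; 0 0 0 0.0092 -0.0141 -0.0037 0.01; 0 0 0 0.0131 -0.0099 -0.0055 0.01; 0 0 0 0.0154 -0.0045 -0.0065 0.01; 0 0 0 0.0158 0.0015 -0.0068 0.01; 0 0 0 0.0144 0.0073 -0.0061 0.01; 0 0 0 0.0113 0.0122 -0.0047 0.01; 0 0 0 0.0068 0.0156 -0.0026 0.01; 0 0 0 0.0016 0.0172 -0.0001 0.01; 0 0 0 -0.0038 0.0167 0.0024 0.01; 0 0 0 -0.0087 0.0141 0.0047 0.01; 0 0 0 -0.0126 0.0099 0.0065 0.01;
```

Request:
move_arm(rows="0 0 0 -0.010 -0.0128 0.005 0.01; 0 0 0 -0.0064 -0.0156 0.0036 0.01; 0 0 0 -0.001 -0.017 0.001 0.01; 0 0 0 0.0043 -0.0167 -0.0014 0.01; 0 0 0 0.009 -0.014 -0.0037 0.01; 0 0 0 0.013 -0.010 -0.0055 0.01; 0 0 0 0.0154 -0.0045 -0.0065 0.01")

```text
t: 8.7
eef_pos: [0.6112, 0.0417, 0.1943]
ee_rot: [3.14, -0.13, 0.118]
force: [-11.1, 11.9, 4.8]
width: 0.0177
gripper_force: 25.0
```

```bash
python3 -c "
from h import *
where();knob(); go([-265-20*i for i in range(1,9)],.1995,-125)"
```

```text
t 8.7 s,u,y [0.1865 0.0698 0.0337] roterr [ 0.09  0.56 -0.13] F stand [-9.6 13.2  4.8] M [4.58 3.9  0.66] w 0.0177 q [ 0.41  0.21 -0.32  0.05 -0.92  1.25]
grasp s 0.1964 r 0.0499 phi 101.0
0 0 0 0.0210 0.0009 -0.0084 0.01; 0 0 0 0.0144 0.0073 -0.0061 0.01; 0 0 0 0.0113 0.0122 -0.0047 0.01; 0 0 0 0.0068 0.0156 -0.0026 0.01; 0 0 0 0.0016 0.0172 -0.0001 0.01; 0 0 0 -0.0038 0.0167 0.0024 0.01; 0 0 0 -0.0087 0.0141 0.0047 0.01; 0 0 0 -0.0126 0.0099 0.0065 0.01;
```

Request:
move_arm(rows="0 0 0 0.0158 0.0015 -0.0068 0.01; 0 0 0 0.0144 0.0073 -0.006 0.01; 0 0 0 0.0113 0.0122 -0.0047 0.01; 0 0 0 0.0068 0.0156 -0.0026 0.01; 0 0 0 0.0016 0.017 0 0.01; 0 0 0 -0.0038 0.0167 0.0024 0.01; 0 0 0 -0.0087 0.014 0.0047 0.01")

```text
t: 9.57
eef_pos: [0.6592, -0.0399, 0.2137]
ee_rot: [3.139, -0.137, 0.118]
force: [-1.1, 4.7, -2.2]
width: 0.0171
gripper_force: 25.0
```

```bash
python3 -c "
from h import *
where();knob(); go([-405-10*i for i in range(0,13)],.1995,-125)"
```

```text
t 9.57 s,u,y [ 0.1822  0.1121 -0.0531] roterr [ 0.19  0.18 -0.11] F stand [-0.5  4.8 -2.2] M [1.73 0.22 0.35] w 0.0171 q [ 0.25  0.27 -0.18  0.02 -0.98  1.43]
grasp s 0.1921 r 0.0500 phi -49.2
0 0 0 0.0025 -0.0027 -0.0009 0.01; 0 0 0 -0.0059 0.0056 0.0031 0.01; 0 0 0 -0.0067 0.0043 0.0034 0.01; 0 0 0 -0.0073 0.0030 0.0037 0.01; 0 0 0 -0.0076 0.0015 0.0039 0.01; 0 0 0 -0.0077 -0.0000 0.0039 0.01; 0 0 0 -0.0076 -0.0015 0.0039 0.01; 0 0 0 -0.0073 -0.0030 0.0037 0.01; 0 0 0 -0.0067 -0.0043 0.0034 0.01; 0 0 0 -0.0059 -0.0056 0.0031 0.01; 0 0 0 -0.0049 -0.0066 0.0026 0.01; 0 0 0 -0.0038 -0.0075 0.0021 0.01; 0 0 0 -0.0026 -0.0081 0.0015 0.01;
```

Request:
move_arm(rows="0 0 0 -0.0059 0.0056 0.003 0.01; 0 0 0 -0.0067 0.0043 0.0034 0.01; 0 0 0 -0.0073 0.003 0.0037 0.01; 0 0 0 -0.0076 0.0015 0.0039 0.01; 0 0 0 -0.0077 0 0.0039 0.01; 0 0 0 -0.0076 -0.0015 0.0039 0.01")

```text
t: 10.32
eef_pos: [0.6231, -0.0545, 0.187]
ee_rot: [3.14, -0.141, 0.12]
force: [6.3, 11.7, -0.7]
width: 0.0177
gripper_force: 25.1
```

```bash
python3 -c "
from h import *
where();knob(); go([-465-8*i for i in range(0,12)],.1995,-125)"
```

```text
t 10.32 s,u,y [ 0.1802  0.066  -0.0632] roterr [ 0.08 -0.06 -0.03] F stand [ 7.6 10.9 -0.7] M [ 4.09 -2.05  0.66] w 0.0177 q [ 0.24  0.23 -0.3   0.02 -0.9   1.44]
grasp s 0.1902 r 0.0499 phi -105.7
0 0 0 0.0006 -0.0000 -0.0004 0.01; 0 0 0 -0.0059 -0.0023 0.0030 0.01; 0 0 0 -0.0055 -0.0031 0.0028 0.01; 0 0 0 -0.0051 -0.0040 0.0026 0.01; 0 0 0 -0.0045 -0.0047 0.0023 0.01; 0 0 0 -0.0039 -0.0054 0.0020 0.01; 0 0 0 -0.0031 -0.0059 0.0017 0.01; 0 0 0 -0.0024 -0.0064 0.0013 0.01; 0 0 0 -0.0015 -0.0067 0.0010 0.01; 0 0 0 -0.0007 -0.0069 0.0006 0.01; 0 0 0 0.0002 -0.0069 0.0002 0.01; 0 0 0 0.0011 -0.0068 -0.0003 0.01;
```

Request:
move_arm(rows="0 0 0 -0.0055 -0.0023 0.003 0.01; 0 0 0 -0.0055 -0.0031 0.0028 0.01; 0 0 0 -0.005 -0.004 0.0026 0.01; 0 0 0 0 0 0 0.01")

```text
t: 10.82
eef_pos: [0.6097, -0.0481, 0.1785]
ee_rot: [3.138, -0.145, 0.121]
force: [8.5, 2.5, -0.9]
width: 0.0172
gripper_force: 25.0
```

```bash
python3 -c "
from h import *
where();knob(); go([-489-8*i for i in range(0,12)],.1995,-125)"
```

```text
t 10.82 s,u,y [ 0.1799  0.0508 -0.0552] roterr [ 0.22 -0.31  0.04] F stand [ 8.8  1.5 -0.9] M [ 0.55 -3.15  0.08] w 0.0172 q [ 0.25  0.22 -0.34  0.03 -0.87  1.42]
grasp s 0.1899 r 0.0492 phi -125.6
0 0 0 -0.0022 -0.0014 0.0014 0.01; 0 0 0 -0.0045 -0.0047 0.0023 0.01; 0 0 0 -0.0039 -0.0054 0.0020 0.01; 0 0 0 -0.0031 -0.0059 0.0017 0.01; 0 0 0 -0.0024 -0.0064 0.0013 0.01; 0 0 0 -0.0015 -0.0067 0.0010 0.01; 0 0 0 -0.0007 -0.0069 0.0006 0.01; 0 0 0 0.0002 -0.0069 0.0002 0.01; 0 0 0 0.0011 -0.0068 -0.0003 0.01; 0 0 0 0.0019 -0.0066 -0.0007 0.01; 0 0 0 0.0028 -0.0063 -0.0010 0.01; 0 0 0 0.0035 -0.0058 -0.0014 0.01;
```

Request:
move_arm(rows="0 0 0 -0.0045 -0.0047 0.0023 0.01; 0 0 0 -0.0039 -0.0054 0.002 0.01; 0 0 0 -0.003 -0.006 0.0017 0.01; 0 0 0 0 0 0 0.01")

```text
t: 11.32
eef_pos: [0.5939, -0.0414, 0.1713]
ee_rot: [3.128, -0.136, 0.119]
force: [4.4, -36.6, 9.5]
width: 0.0183
gripper_force: 25.0
```

```bash
python3 -c "
from h import *
where();knob()"
```

```text
t 11.32 s,u,y [ 0.182   0.0345 -0.0467] roterr [ 0.77  0.19 -0.06] F stand [  0.  -36.8   9.5] M [-13.2    0.2   -2.21] w 0.0183 q [ 0.28  0.2  -0.39  0.05 -0.85  1.38]
grasp s 0.1920 r 0.0548 phi -145.1
```

The force shows the hard stop has been reached, near phi -500. I will relieve the load, release the knob, and measure the crank angle with the cameras.

Request:
move_arm(rows="0 0 0 0.001 0.005 0 0.01; 0 0 0 0.001 0.003 0 0.01; 0 0 0 0 0 0 0.01; 0 0 0 0 0 0 0.05; 0 0 0 0 0 0 0.05; 0 0 0 0 0 -0.04 0.05; 0 0 0 0 0 -0.06 0.05; 0 0 0 -0.06 0 -0.03 0.05")

```text
t: 12.32
eef_pos: [0.5266, -0.0501, 0.291]
ee_rot: [3.137, -0.14, 0.12]
force: [-1.0, -0.1, -0.8]
width: 0.0498
gripper_force: 0.0
```

Request:
move_arm(rows="0 0 0 -0.06 0 -0.03 0.05; 0 0 0 -0.05 0.04 0 0.05; 0 0 0 0 0 0 0.05")

```text
t: 12.7
eef_pos: [0.4191, -0.1033, 0.302]
ee_rot: [3.139, -0.138, 0.118]
force: [0.5, -0.3, -0.0]
width: 0.0498
gripper_force: 0.0
```

```bash
cat > look.py <<'E'
from h import *
import sys
from scipy.optimize import least_squares
tag=sys.argv[1]; where(); Ks=[]
for n in("scene","top"):
    p,d=arm.grab_frame(n); P=S(cloud(n,d)); h=cv2.cvtColor(p,cv2.COLOR_BGR2HSV)
    near=(P[...,2]>.06)&(P[...,2]<.26)&(P[...,0]>-.15)&(P[...,0]<.1)&(abs(P[...,1])<.12)&(d>0); s=P@A;u=P@U;y=P[...,1]
    b=near&(s>.168)&(s<.225)&(h[...,2]<90)&(np.hypot(u-.081,y+.0145)<.075)
    r=least_squares(lambda c:np.hypot(u[b]-c[0],y[b]-c[1])-.009,[np.median(u[b]),np.median(y[b])],loss="soft_l1",f_scale=.002)
    f=near&(s>.14)&(s<.175)&(y<.03)&(h[...,2]>120)&(np.hypot(u-.08,y+.014)<.036)
    k=near&(s>.10)&(s<.14)&(y<.035)&(h[...,2]>90)
    c=least_squares(lambda c:np.hypot(u[k]-c[0],y[k]-c[1])-.040,[.08,-.014],loss="soft_l1",f_scale=.002).x
    v=r.x-c; H,e=np.histogram(s[f],np.arange(.14,.176,.002))
    print(n,"knob",np.round(r.x,4),b.sum(),"end s",np.round(np.percentile(s[b],97),4),"axis",np.round(c,4),"r",np.hypot(*v).round(4),"phi",np.degrees(np.arctan2(v[1],v[0])).round(1),"face",H.tolist())
    a,q=np.round(project(n,pt(.17,.08,0))[0]).astype(int)-50; Ks.append(cv2.resize(p[q:q+100,a:a+100],(400,400),interpolation=cv2.INTER_CUBIC))
cv2.imwrite(f"pics/{tag}.png",np.hstack(Ks))
E
python3 look.py l1
```

```text
t 12.7 s,u,y [ 0.3902 -0.0462 -0.0871] roterr [ 0.2   0.08 -0.15] F stand [ 0.4 -0.4 -0. ] M [-0.05  0.35  0.04] w 0.0498 q [ 0.24 -0.19 -0.46  0.02 -1.16  1.44]
scene knob [ 0.0516 -0.0559] 164 end s 0.2112 axis [ 0.0796 -0.0143] r 0.0502 phi -123.9 face [2, 0, 2, 67, 161, 31, 25, 18, 22, 61, 55, 12, 0, 0, 0, 0, 0]
top knob [ 0.0516 -0.0563] 59 end s 0.2143 axis [ 0.0797 -0.0145] r 0.0504 phi -123.9 face [0, 3, 16, 67, 130, 94, 48, 13, 23, 33, 60, 27, 11, 4, 0, 0, 0]
```

View pics/l1.png

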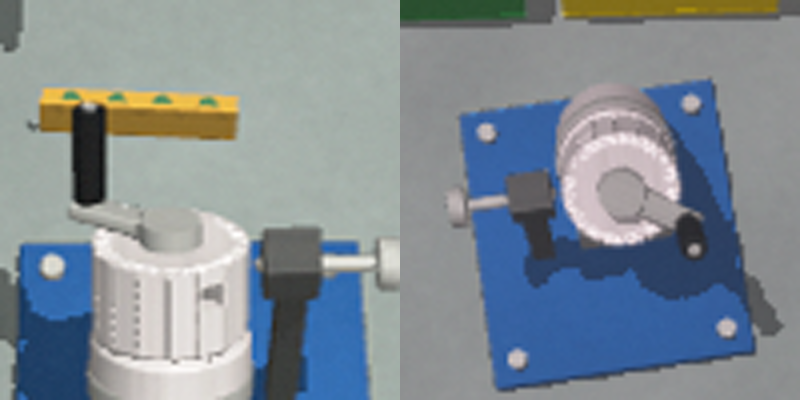

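Run:
```python
from h import *
from scipy.optimize import least_squares
C=np.array([.0796,-.0144])
p,d=arm.grab_frame("scene"); K,T=cam("scene")
a,q=np.round(project("scene",pt(.17,.08,0))[0]).astype(int)-50
g=cv2.cvtColor(p,cv2.COLOR_BGR2GRAY)
def cyl(u,v):
    r=np.array([(u-K[0,2])/K[0,0],(v-K[1,2])/K[1,1],1])@T[:3,:3].T; o=S(T[:3,3]); r=r@RS
    f=lambda t:np.array([(o+t*r)@U-C[0],(o+t*r)[1]-C[1]])
    ou,ru=f(0),f(1)-f(0); b=np.roots([ru@ru,2*ou@ru,ou@ou-.0016]); t=b.real.min(); P=o+t*r; w=f(t)
    return round(P@A,4),round(np.degrees(np.arctan2(w[1],w[0])),1)
u0,v0=a+212//4,q+292//4
print(g[v0-6:v0+7,u0-7:u0+8])
m=[(x,y) for y in range(v0-5,v0+5) for x in range(u0-4,u0+5) if g[y,x]<150]
c=np.mean(m,0); print(c,len(m),cyl(*c),[cyl(c[0]+i,c[1]) for i in(-2,2)],"ctr",cyl(u0,v0))
for n in("scene","top"):
    if n=="top": p,d=arm.grab_frame(n)
    P=S(cloud(n,d)); k=(P[...,1]>.087)&(P[...,1]<.099)&(P[...,2]>.13)&(P[...,2]<.2)&(abs(P[...,0])<.05)
    r=least_squares(lambda c:np.hypot(P[k][:,0]-c[0],P[k][:,2]-c[1])-.014,[-.01,.16],loss="soft_l1",f_scale=.002); X=r.x
    print(n,"head axis x,z",X,k.sum(),"s,u",X[0]*A[0]+X[1]*A[2],X[0]*U[0]+X[1]*U[2],"outer y",np.percentile(P[k|((P[...,1]>.099)&(P[...,1]<.115)&(P[...,2]>.13)&(abs(P[...,0])<.05))][:,1],95))
```

```text
[[245 240 244 242 254 237 219 223 220 220 207 198 201 204 199]
 [238 221 216 198 230 225 221 221 222 221 207 202 203 204 198]
 [225 222 208 178 225 224 222 223 223 219 203 202 200 205 197]
 [224 225 210 175 225 224 225 226 222 210 211 203 202 205 200]
 [224 226 209 178 230 219 186 178 146 170 214 204 203 206 198]
 [224 226 215 181 193 139 134 140 141 160 210 203 203 205 201]
 [224 226 212 162 168 123 132 137 136 160 216 202 204 206 198]
 [223 225 212 161 169 135 135 139 136 163 216 204 204 206 199]
 [223 226 211 174 219 209 210 201 157 160 216 203 203 207 199]
 [225 225 214 188 221 213 214 214 206 197 211 202 204 207 200]
 [225 226 216 189 221 218 217 223 223 216 200 204 205 207 201]
 [224 225 211 175 223 222 220 222 223 216 198 204 205 206 203]
 [224 226 212 173 224 222 221 221 224 216 198 205 203 208 202]]
[331.61538462 289.84615385] 13 (np.float64(0.136), np.float64(29.6)) [(np.float64(0.1371), np.float64(23.0)), (np.float64(0.1347), np.float64(36.6))] ctr (np.float64(0.1355), np.float64(30.9))
scene head axis x,z [-0.00812929  0.1565332 ] 69 s,u 0.13576181553309632 0.0784901154189788 outer y 0.10272938456094358
top head axis x,z [-0.00814773  0.15661592] 37 s,u 0.13584126537457653 0.07851972969285247 outer y 0.10159168076035827
```

```bash
sed -i 's/^CU,CY=[^;]*;/CU,CY=.0796,-.0144;/' h.py; python3 -c "
from h import *
T=tcp(-123.9,.188); print(T,S(T)); plan(T+[0,0,.07],RT,5)
for a in range(-124,-64,10): d=RT.T@(tcp(a+10,.188+(a+134)/36000)-tcp(a,.188+(a+124)/36000)); print(np.round(d,4))
"
```

```text
[ 0.60769983 -0.04874461  0.17511369] [-0.05740172 -0.05565161  0.17511369]
[ 0.04  0.03 -0.01] [ 0.0361 -0.0062  0.0163]
[ 0.04  0.03 -0.01] [ 0.0361 -0.0061  0.0164]
[ 0.04  0.03 -0.01] [ 0.0361 -0.0061  0.0164]
[ 0.04  0.03 -0.01] [ 0.0361 -0.0061  0.0164]
[ 0.04  0.03 -0.01] [ 0.0361 -0.0061  0.0165]
[ 0.0068  0.0042 -0.0035]
[ 0.0073  0.0028 -0.0037]
[ 0.0076  0.0014 -0.0039]
[ 0.0077 -0.0002 -0.0039]
[ 0.0076 -0.0017 -0.0038]
[ 0.0072 -0.0031 -0.0037]
```

Request:
move_arm(rows="0 0 0 0.036 -0.006 0.0164 0.05; 0 0 0 0.036 -0.006 0.0164 0.05; 0 0 0 0.036 -0.006 0.0164 0.05; 0 0 0 0.036 -0.006 0.0164 0.05; 0 0 0 0.0363 -0.0065 0.0164 0.05; 0 0 0 -0.004 0 0.029 0.05; 0 0 0 -0.004 0 0.029 0.05; 0 0 0 -0.002 0 0.0113 0.05")

```text
t: 13.9
eef_pos: [0.6064, -0.049, 0.172]
ee_rot: [3.138, -0.132, 0.12]
force: [-0.0, 0.1, -0.6]
width: 0.0498
gripper_force: 0.0
```

Request:
move_arm(rows="0 0 0 0 0 0 0.05; 0 0 0 0 0 0 0.01; 0 0 0 0 0 0 0.01; 0 0 0 0 0 0 0.01; 0 0 0 0 0 0 0.01", squeeze=30)

```text
t: 14.52
eef_pos: [0.6071, -0.0492, 0.1756]
ee_rot: [3.139, -0.138, 0.119]
force: [-1.7, 3.0, 1.7]
width: 0.0172
gripper_force: 29.9
```

```bash
python3 -c "
from h import *
where();knob()"
```

```text
t 14.53 s,u,y [ 0.1789  0.047  -0.056 ] roterr [ 0.18  0.08 -0.08] F stand [-1.4  3.1  1.7] M [1.24 0.72 0.25] w 0.0172 q [ 0.25  0.22 -0.35  0.03 -0.87  1.42]
grasp s 0.1889 r 0.0501 phi -123.9
```

Exactly at the measured knob position. Turning back 60 degrees.

Request:
move_arm(rows="0 0 0 0.0068 0.0042 -0.0035 0.01; 0 0 0 0.0073 0.0028 -0.0037 0.01; 0 0 0 0.0076 0.0014 -0.0039 0.01; 0 0 0 0.0077 0 -0.0039 0.01; 0 0 0 0.0076 -0.0017 -0.0038 0.01; 0 0 0 0.0072 -0.0031 -0.0037 0.01; 0 0 0 0 0 0 0.01; 0 0 0 0 0 0 0.01")

```text
t: 15.52
eef_pos: [0.6476, -0.0483, 0.2036]
ee_rot: [3.138, -0.137, 0.119]
force: [-4.4, 1.7, 1.8]
width: 0.0176
gripper_force: 29.9
```

```bash
python3 -c "
from h import *
where();knob()"
```

```text
t 15.53 s,u,y [ 0.1805  0.0961 -0.06  ] roterr [ 0.21  0.18 -0.08] F stand [-4.2  2.2  1.8] M [1.07 1.78 0.23] w 0.0176 q [ 0.24  0.26 -0.22  0.02 -0.96  1.44]
grasp s 0.1904 r 0.0502 phi -65.1
```

Request:
move_arm(rows="0 0 0 0.001 -0.0005 0 0.01; 0 0 0 0 0 0 0.01; 0 0 0 0 0 0 0.05; 0 0 0 0 0 0 0.05; 0 0 0 0 0 -0.04 0.05; 0 0 0 0 0 -0.06 0.05; 0 0 0 -0.06 0 -0.02 0.05; 0 0 0 -0.06 0 0 0.05")

```text
t: 16.52
eef_pos: [0.5152, -0.0632, 0.3077]
ee_rot: [3.138, -0.141, 0.119]
force: [-0.1, 0.2, -0.3]
width: 0.05
gripper_force: 0.0
```

Request:
move_arm(rows="0 0 0 -0.06 -0.03 0 0.02; 0 0 0 -0.05 -0.04 0 0; 0 0 0 0 0 0 0")

```text
t: 16.9
eef_pos: [0.4017, -0.0074, 0.292]
ee_rot: [3.14, -0.141, 0.124]
force: [0.2, 0.2, -0.2]
width: 0.0255
gripper_force: 0.0
```

```bash
python3 look.py l2
```

```text
t 16.9 s,u,y [ 0.385  -0.0565  0.0102] roterr [ 0.06 -0.05  0.21] F stand [ 0.3  0.2 -0.2] M [-0.04  0.33  0.03] w 0.0255 q [ 0.54 -0.26 -0.55  0.06 -1.15  1.13]
scene knob [ 0.1003 -0.0599] 174 end s 0.2132 axis [ 0.0793 -0.0143] r 0.0502 phi -65.2 face [2, 2, 1, 2, 82, 124, 29, 20, 20, 30, 65, 52, 3, 0, 0, 0, 0]
top knob [ 0.1  -0.06] 54 end s 0.2157 axis [ 0.0796 -0.0144] r 0.05 phi -65.8 face [0, 0, 5, 17, 77, 148, 76, 33, 11, 17, 42, 48, 36, 12, 0, 0, 0]
```

View pics/l2.png

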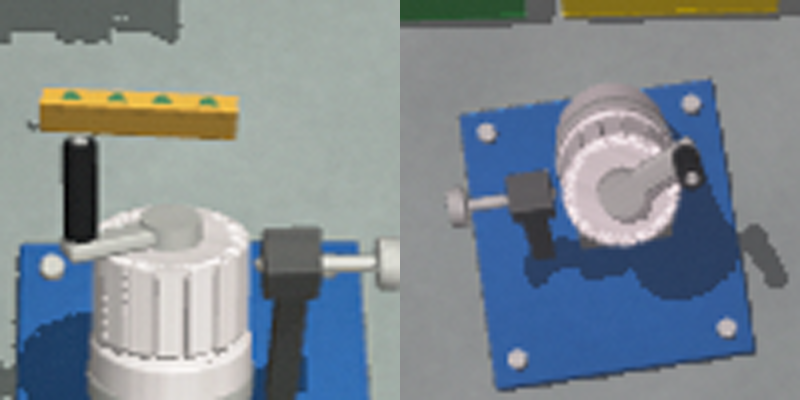

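```bash
python3 -c "
from h import *
T=W([-.008,.155,.24]); plan(T,RT,5); print(RT.T@RS@[0,0,-.082], RT.T@RS@[0,-.01,0])"
```

```text
[ 0.03 -0.01  0.01] [ 0.0474 -0.0292  0.0172]
[ 0.03 -0.01  0.01] [ 0.0473 -0.0292  0.0172]
[ 0.03 -0.01  0.01] [ 0.0473 -0.0292  0.0172]
[ 0.03 -0.01  0.01] [ 0.0473 -0.0292  0.0172]
[ 0.03 -0.01  0.01] [ 0.0473 -0.0292  0.0172]
[-0.01141219  0.          0.08120198] [-1.14404230e-20  1.00000000e-02 -8.46278438e-21]
```

Request:
move_arm(rows="0 0 0 0.047 -0.029 0.017 0; 0 0 0 0.047 -0.029 0.017 0; 0 0 0 0.0475 -0.029 0.0175 0; 0 0 0 0.0475 -0.029 0.0175 0; 0 0 0 0.0475 -0.029 0.017 0; 0 0 0 -0.0055 0 0.04 0; 0 0 0 -0.0055 0 0.04 0; 0 0 0 0 0 0 0")

```text
t: 18.0
eef_pos: [0.6308, 0.1615, 0.1526]
ee_rot: [3.135, -0.13, 0.117]
force: [0.2, 0.8, 0.8]
width: 0.0006
gripper_force: 0.0
```

```bash
python3 -c "
from h import *
where();print(S(pose()[0]))"
```

```text
t 18.0 s,u,y [0.1331 0.0754 0.1503] roterr [ 0.42  0.57 -0.19] F stand [0.3 0.7 0.8] M [-0.06  0.43  0.03] w 0.0006 q [ 0.59  0.31 -0.3   0.09 -0.85  1.05]
[-0.00921395  0.1502843   0.15260437]
```

Request:
move_arm(rows="0 0 0 0 0.012 0 0; 0 0 0 0 0.01 0 0; 0 0 0 0 0.006 0 0; 0 0 0 0 0.005 0 0; 0 0 0 0 0.005 0 0; 0 0 0 0 0.004 0 0; 0 0 0 0 0 0 0")

```text
t: 18.88
eef_pos: [0.6368, 0.1222, 0.158]
ee_rot: [3.138, -0.138, 0.119]
force: [0.1, 2.5, 3.3]
width: 0.0003
gripper_force: 1.5
```

```bash
python3 -c "
from h import *
where();print(S(pose()[0]))"
```

```text
t 18.88 s,u,y [0.1369 0.0794 0.1106] roterr [ 0.19  0.07 -0.07] F stand [0.4 2.5 3.3] M [0.81 0.27 0.12] w 0.0003 q [ 0.52  0.3  -0.3   0.08 -0.85  1.12]
[-0.00794995  0.11059641  0.15796589]
```

Request:
move_arm(rows="0 0 0 0 0.005 0 0; 0 0 0 0 0.005 0 0; 0 0 0 0 0.004 0 0; 0 0 0 0 0 0 0")

```text
t: 19.38
eef_pos: [0.6381, 0.1077, 0.1574]
ee_rot: [3.138, -0.137, 0.119]
force: [2.1, 2.2, 2.9]
width: 0.0002
gripper_force: 1.4
```

```bash
cat > pin.py <<'E'
from h import *
where();print(S(pose()[0]))
p,d=arm.grab_frame("scene"); P=S(cloud("scene",d)); k=(P[...,1]>.04)&(P[...,1]<.12)&(P[...,2]>.13)&(P[...,2]<.18)&(abs(P[...,0])<.03)&(p.min(-1)>130)
print(k.sum(), np.round(np.percentile(P[k][:,1],[2,25,50,75,98]),4))
a,q=np.round(project("scene",pt(.16,.08,.04))[0]).astype(int)-50
cv2.imwrite("pics/pin%d.png"%(arm.get_state()["t"]*100),cv2.resize(p[q:q+100,a:a+100],(400,400),interpolation=cv2.INTER_CUBIC))
E
python3 pin.py; ls pics
```

```text
t 19.38 s,u,y [0.1366 0.0787 0.096 ] roterr [ 0.22  0.14 -0.11] F stand [2.3 2.  2.9] M [ 0.88 -0.12  0.21] w 0.0002 q [ 0.5   0.29 -0.31  0.07 -0.85  1.14]
[-0.00839594  0.09601546  0.15739201]
125 [0.0666 0.0761 0.085  0.1032 0.1111]
both0.png
g1.png
l1.png
l2.png
pin1942.png
scene0.npy
scene0.png
scene0c.png
top0.npy
top0.png
top0c.png
```

Sliding in freely, with only the pin's drag. I will push until the head seats.

Request:
move_arm(rows="0 0 0 0 0.003 0 0; 0 0 0 0 0.003 0 0; 0 0 0 0 0 0 0")

```text
t: 19.8
eef_pos: [0.6386, 0.1037, 0.1573]
ee_rot: [3.14, -0.137, 0.119]
force: [-2.1, 11.1, 2.0]
width: 0.0004
gripper_force: 5.8
```

```bash
python3 pin.py
```

```text
t 19.8 s,u,y [0.1366 0.0786 0.092 ] roterr [ 0.08  0.12 -0.08] F stand [-0.7 11.2  2. ] M [4.   0.6  0.57] w 0.0004 q [ 0.49  0.29 -0.3   0.07 -0.84  1.16]
[-0.00845157  0.09197063  0.15727391]
123 [0.0659 0.0724 0.0813 0.0999 0.1077]
```

Force rose to 11 N at the expected depth, so the pin is seated. Backing away and checking.

Request:
move_arm(rows="0 0 0 0 -0.02 0 0; 0 0 0 0 -0.04 0 0; 0 0 0 0 -0.02 -0.05 0; 0 0 0 -0.03 0 -0.06 0; 0 0 0 -0.06 0 -0.03 0; 0 0 0 -0.06 0 0 0; 0 0 0 0 0 0 0; 0 0 0 0 0 0 0")

```text
t: 20.85
eef_pos: [0.4693, 0.1631, 0.2704]
ee_rot: [3.138, -0.137, 0.12]
force: [0.8, 1.0, 0.1]
width: 0.0005
gripper_force: 0.0
```

```bash
python3 pin.py; python3 look.py l3
```

```text
t 20.85 s,u,y [0.3191 0.0053 0.1713] roterr [ 0.23  0.13 -0.04] F stand [1.  0.9 0.1] M [-0.02  0.35 -0.01] w 0.0005 q [ 0.8  -0.05 -0.45  0.1  -1.07  0.84]
[-0.16930858  0.17125184  0.27036077]
72 [0.0639 0.0663 0.0697 0.0724 0.0744]
t 20.9 s,u,y [0.3187 0.0057 0.1713] roterr [ 0.24  0.15 -0.07] F stand [ 0.7 -0.5 -0.9] M [-0.01  0.35 -0.01] w 0.0003 q [ 0.8  -0.05 -0.45  0.1  -1.07  0.84]
scene knob [ 0.1005 -0.0599] 176 end s 0.2131 axis [ 0.0793 -0.0143] r 0.0503 phi -65.2 face [0, 3, 1, 4, 67, 128, 30, 13, 24, 31, 64, 54, 1, 0, 0, 0, 0]
top knob [ 0.1    -0.0601] 55 end s 0.2173 axis [ 0.0795 -0.0142] r 0.0503 phi -66.0 face [0, 0, 1, 19, 73, 127, 101, 38, 13, 24, 31, 56, 27, 11, 1, 0, 0]
```

View pics/l3.png

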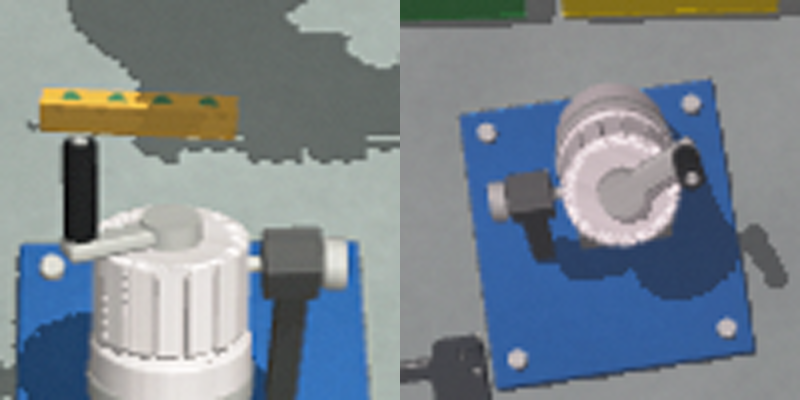

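The head sits flush against the guide block (left crop about 335,262) and the pin enters the skirt. The head moved from y about 0.102 to 0.074, the full 28 mm.

```bash
python3 -c "
from station import arm
print(arm.job_done())"
```

```text
the job is handed in; nothing more can be done
None
```

I wound the screw top down to its hard stop, turned it back about 60 degrees, and pushed the lock pin its full 28 mm home through the cross hole. I handed the job in at about 21 s with the arm clear, but the hand-in returned no pass or fail verdict.

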